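# Close the coffee-capsule box past its spring catch

## Task

Close the wooden coffee-capsule box: with closed fingertips press the steel spring catch plate down behind the lid and, keeping it held down, push the lid past the two stop pins and fully home over the capsules, then let the plate spring up so its pins stand behind the lid. Press and push only, do not grip or force anything, and leave the tin, the spice jar and the garlic bulb where they stand.

Things in the scene. Friction and masses are not known exactly. Their poses are not given: they have to be found in the camera images.
- capsule_box: Fixed brown wooden box, 132 (its x) x 286 (its y) x 62 mm high. Origin on the worktop under the line of the stop pins; it runs from y = -110 mm (end wall, capsule well) to y = +176 mm (press end, low rear wall 24 mm high). The lid closes towards -y. Side rails along y, 62 mm high, leave 104 mm clear between their lips (x = -52 to 52 mm); nothing is above.
- lid (a joint): Sliding lid: pale wood slab 108 mm wide (x), 90 mm long (y), 14 mm thick, captive between the rails. Value = distance slid towards the box's -y: parked 0 to 0.012 m, fully home 0.120 to 0.126 m (end stop). Stays where left; friction about 1.5 N. With the catch up, the pins block it at about 0.022; its back edge is past them at 0.120.
- lid_edge (a point): Middle of the lid's back edge, the vertical face to push towards the box's -y; 47 mm above the worktop (lid underside 40 mm, top 54 mm), at box x = 0, y = 0.116 m minus the lid value.
- catch (a joint): Spring catch: steel plate 60 mm wide (x), 6 mm thick, under and behind the lid from box y = -5 to +168 mm, top 38 mm above the worktop when up; sinks level wherever pressed. Value = depth pressed: 0 up, 0.012 m bottom stop; spring 3 N at 0, 9 N at 0.012. Its pins clear the lid when it is pressed at least 0.0085 m.
- press_pad (a point): Point on top of the catch plate, on its centre line, at box x = 0, y = +142 mm: a place to press, clear behind the parked lid.
- tin: Bystander: food tin, 75 mm diameter, 58 mm tall, standing loose on the worktop off the end wall of the box; origin under its centre.
- spice_jar: Bystander: glass spice jar, 46 mm diameter, 106 mm tall, standing loose behind the box; origin under its centre.
- garlic: Bystander: garlic bulb, 53 mm across, 53 mm tall, loose behind the box; origin under its centre.
- stop_pins (a point): Point midway between the two 8 mm steel stop pins, at their tops. They stand on the catch plate at box x = -34 and +34 mm, y = 0, 60 mm clear between them, 48 mm above the worktop when up (8 mm above the lid's underside); they sink with the plate.

How it is judged (in metres and radians):
On the way, in this order (a step that is already met when the one before it is completed fails the run):
1. the fingers hold the catch plate down, the lid still short of the pins (value of joint catch above 0.008 m and value of joint lid below 0.027 m and contact force between the fingers and catch above 1 N), for 0.1 s.
2. the lid slides over the pins while the fingers hold the plate down (value of joint catch above 0.008 m and value of joint lid between 0.04 and 0.11 m and contact force between the fingers and catch above 1 N), for 0.1 s.
At the end, for the whole second after the job is handed in: The lid is fully home (slid at least 118 mm of 126) and at rest, and the catch plate has sprung up (within 2 mm of its top), its pins standing behind the lid (value of joint lid above 0.118 m and value of joint catch below 0.002 m and velocity of joint lid between -0.005 and 0.005 m/s); the robot touches nothing.
It fails at once if the tin is moved or lifted (over 15 mm) (distance of tin from where it was at the start of the episode above 0.015 m).
It fails at once if the spice jar is moved or lifted (over 15 mm) (distance of spice_jar from where it was at the start of the episode above 0.015 m).
It fails at once if the garlic bulb is moved or lifted (over 15 mm) (distance of garlic from where it was at the start of the episode above 0.015 m).
It fails at once if the lid is forced (over 60 N) (contact force between the fingers and lid above 60 N).
It fails at once if the catch is forced (over 60 N) (contact force between the fingers and catch above 60 N).
It also fails if it takes over 42 s, if anything falls off the work surface, if the arm or the gripper's body presses on something with over 40 N, if the wrist force passes 120 N, or if a joint passes its speed limit or range.

## Robot

A 6-joint arm with a two-finger parallel gripper is mounted at the origin on a cart in front of the work surface, level with it; the furniture and walls round the work are solid. World frame = base frame: x ahead of the robot, y to its left, z up, the work surface at z = 0. Lengths are in mm, angles in rad, forces in N, time in s.
With the tool pointing down it reaches from about 350 to 875 mm from the base axis. Payload 4.2 kg.
Tool frame: the origin (TCP) lies between the finger pads; the fingertips stand 14 mm ahead of it and the grasp point (between the pads) lies 5 mm behind it; z points along the fingers, y is the line along which they close (so a half turn about z gives the same grasp; the last joint's range is limited). The gripper opens to 85 mm and grips with 20 to 120 N. Pads are 22 mm wide; open, the fingers measure 114 mm over their backs; the gripper's body (76 mm by 85 mm) begins 54 mm behind the grasp point. The pads swing forward as they close: fully open they stand 13 mm farther back than shut.
Start: joints at [1.581, 0.385, 0.008, 0, -1.194, -0.259], TCP at [153.869, 605.742, 245.312] pointing down, gripper open.
Joint ranges: [-3.14, 3.14], [-1.21, 2.06], [-1.07, 1.41], [-3.16, 2.05], [-2.99, -0.16], [-3.1, 3.1]. Speed limits (rad/s): [2.79, 2.79, 3.14, 3.14, 3.14, 3.14].

## Interface

Orientations are given as a unit quaternion [x, y, z, w].
In Python, from bench import * gives the robot as it stands.
- The arm moves only by the tool carry_out, never from a script. Its argument "motion" is a list of rows, each a list of 7 numbers: the turn, a rotation vector about the tool's x, y, z in rad, then the shift along the tool's x, y, z in mm, then the opening, from -1 (shut) to 1 (fully open), so that 0 is half open. A call has 1 to 5 rows; each row is the pose to reach, as a shift and turn from the pose commanded when the call began, along the tool's axes at that moment; what a row does not reach only later rows make up. A row lasts 1/8 s, in which the tool goes at most 62.5 mm and 10.7 degrees, less where a joint would pass 70% of its speed; a pose out of reach is approached as far as the arm can. A call with a gripper value outside its range is refused whole. The fingers move at their own pace and stop on an object; the grip force is fixed at half the most. Time passes only in rows, so rows that repeat a pose let the fingers close. It gives the time, the measured TCP pose, the force, the opening and the grip force at its end, in the units of the state.
- read_state(): the state, without advancing time (a new reading comes with each control period).
- get_image(name): name is "side" or "top" or "wrist"; returns a dict with "color" (420x560x3 uint8, blue, green, red), "mtx" (3x3 intrinsics, pixels), "position" and "orientation" of the camera in the world. Camera axes: x right, y down, z forward; pixel columns grow to the right and rows downward; lengths in mm; the calibration is good to about 2 mm. A picture is of the moment at which its call begins. There is no depth.
- job_done(): hands the job in; it is judged then, once.
The state is a dict: "clock": time; "joints": joint angles; "joint_vel": joint speeds; "joint_efforts": joint torques, N m; "position": TCP position; "ee_rot": TCP orientation; "contact_force": force on the tool from outside, world axes, zero at the start; "wrist_torque": the same for the moment, N m; "gripper_width": finger opening in mm; "grasp_force": force on a finger pad.
Only numpy, scipy, OpenCV 4.12 (cv2) and the standard library are available. Lean on these libraries where they do the work, as an engineer would, in place of code of your own. Each camera call takes 0.05 s, during which the arm holds its last target. There are 200 camera calls.

## Working session

There is one attempt and no reset: what is moved stays moved. The work goes in short steps, Python scripts to look and compute and a tool call to move; the robot and the scene stay as the last step left them, time stands still between calls to the robot, and variables do not carry over. Pictures are saved under pics/ and viewed, at most 10 in all, crops included, and the job is handed in when it is done.

Besides the shell and the picture viewer there is one more tool, called by a JSON object that holds its "name" and its "arguments". carry_out: Moves the arm, as the interface text tells. Its arguments: {"type":"object","properties":{"motion":{"type":"array"}},"required":["motion"]}

```bash
mkdir -p pics; ls; python3 - <<'E'
from bench import *
import cv2
s=read_state();print(s)
for n in("top","side"):
    d=get_image(n);cv2.imwrite(f"pics/{n}0.png",d["color"]);print(n,d["mtx"],d["position"],d["orientation"])
E
```

```text
pics
{'clock': 0.0, 'joints': array([ 1.58060876e+00,  3.85553713e-01,  6.67198813e-03, -5.15273733e-04,
       -1.19401000e+00, -2.58609293e-01]), 'joint_vel': array([-0.00180191,  0.00029794, -0.00048916, -0.0007933 , -0.00061788,
        0.00026714]), 'joint_efforts': array([ 2.73565211e-04, -3.92292523e+01,  1.88403028e+01,  4.18639183e+00,
       -4.61872376e-03, -2.00972615e-06]), 'position': array([153.73265787, 605.24137238, 244.23892068]), 'ee_rot': array([ 9.92260118e-01, -1.24172074e-01, -9.71202188e-05,  1.07032089e-03]), 'contact_force': array([-0.08670108, -0.08019658,  0.24814752]), 'wrist_torque': array([-0.00324738, -0.00326279, -0.0039377 ]), 'grasp_force': 0.0, 'gripper_width': 85.3982065847297}
top [[464.63719014   0.         280.09006144]
 [  0.         464.63719014 208.15816254]
 [  0.           0.           1.        ]] [457.22555717  30.69545651 899.77846648] [ 0.71303621 -0.69777416  0.04448588 -0.05207296]
side [[470.14558742   0.         285.23789138]
 [  0.         470.14558742 217.70210057]
 [  0.           0.           1.        ]] [ 485.48785214 -709.35880328  505.11841914] [ 0.86110389 -0.07423211  0.03560609 -0.50171893]
```

View pics/top0.png

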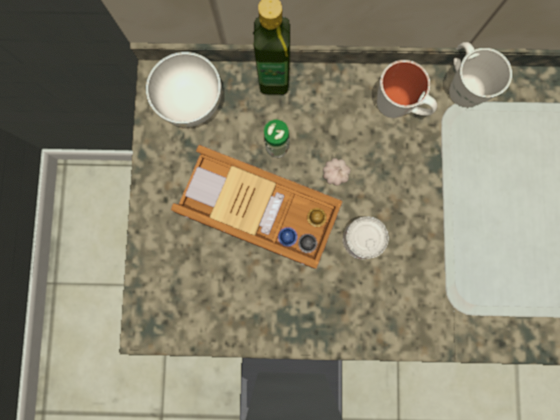

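View pics/side0.png

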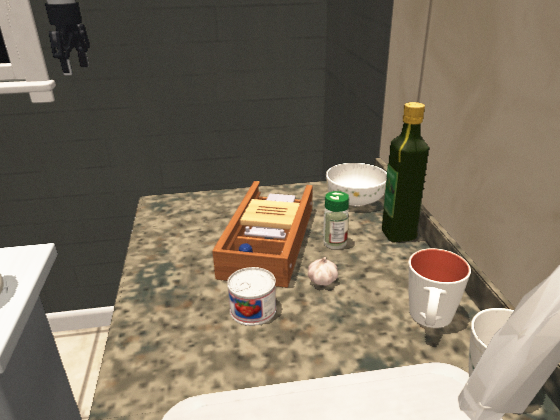

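The top view shows the box running from the press end (plate at about 207,186) to the end wall (about 328,235). The lid is at (243,200), with the pins and white capsule cover near (272,213). The jar cap is at (277,132), the garlic at (336,172) and the tin at (367,238). The side view agrees with this. I'll measure next.

```bash
cat > h.py <<'E'
from bench import *
import cv2, numpy as np
from scipy.spatial.transform import Rotation as R
def cast(d,px,z):
    px=np.atleast_2d(np.asarray(px,float)); K=d["mtx"]
    r=np.c_[(px[:,0]-K[0,2])/K[0,0],(px[:,1]-K[1,2])/K[1,1],np.ones(len(px))]@R.from_quat(d["orientation"]).as_matrix().T
    p=np.asarray(d["position"]); return p+r*((z-p[2])/r[:,2])[:,None]
def big(m):
    c=max(cv2.findContours(m,cv2.RETR_EXTERNAL,cv2.CHAIN_APPROX_NONE)[0],key=cv2.contourArea); return c[:,0,:]
E
python3 - <<'E'
from h import *
d=get_image("top"); im=d["color"]; hsv=cv2.cvtColor(im,cv2.COLOR_BGR2HSV)
print("hsv box/lid/plate",hsv[165,225],hsv[190,235],hsv[186,207],hsv[200,262])
box=cv2.inRange(hsv,(5,120,70),(16,255,255)); lid=cv2.inRange(hsv,(13,60,150),(28,150,255))
roi=np.zeros_like(box); roi[140:275,165:350]=255
k=np.ones((3,3),np.uint8)
for n,m,z in(("box",box,62),("lid",cv2.morphologyEx(lid,cv2.MORPH_OPEN,k),54)):
    c=big(m&roi); w=cast(d,c,z)[:,:2].astype(np.float32); r=cv2.minAreaRect(w)
    print(n,len(c),r,cv2.boxPoints(r).round(1).tolist())
for n,px,z in(("jar",(277,132),106),("garlic",(336,172),30),("tin",(367,238),58),("plate",(207,186),38),("pressend",(176,210),62),("pressend2",(200,150),62)):
    print(n,cast(d,px,z)[0].round(1))
v=im[140:275,165:350].copy(); c=[big(m&roi) for m in(box,cv2.morphologyEx(lid,cv2.MORPH_OPEN,k))]
v=im.copy(); cv2.drawContours(v,[x.reshape(-1,1,2) for x in c],-1,(0,0,255),1)
cv2.imwrite("pics/seg.png",cv2.resize(np.hstack([im[140:275,165:350],v[140:275,165:350]]),None,fx=2.1,fy=2.1*2 if 0 else 2.1,interpolation=cv2.INTER_CUBIC))
E
```

```text
hsv box/lid/plate [ 15 162 183] [ 19 105 218] [  9  16 205] [ 20 106 222]
box 423 ((576.6206665039062, 84.90660095214844), (285.6534118652344, 133.54052734375), 69.3963394165039) [[463.8999938964844, -25.299999237060547], [588.9000244140625, -72.30000305175781], [689.4000244140625, 195.10000610351562], [564.4000244140625, 242.10000610351562]]
lid 192 ((587.7245483398438, 110.70809936523438), (92.33031463623047, 107.67878723144531), 69.48629760742188) [[521.0999755859375, 86.30000305175781], [622.0, 48.599998474121094], [654.2999877929688, 135.10000610351562], [553.5, 172.8000030517578]]
jar [701.8  48.9 106. ]
garlic [648.6 -63.7  30. ]
tin [ 521.7 -117.4   58. ]
plate [614.9 180.2  38. ]
pressend [565.  230.6  62. ]
pressend2 [678.1 192.   62. ]
```

View pics/seg.png

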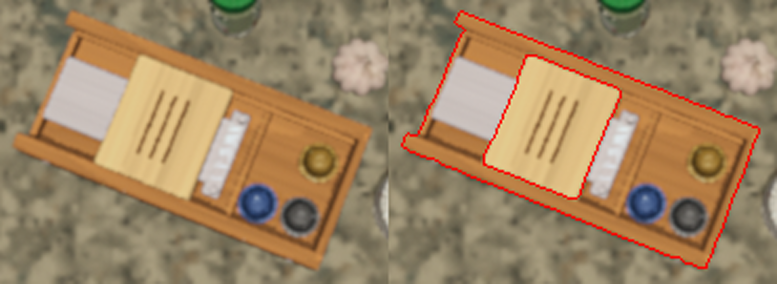

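{"name": "carry_out", "arguments": {"motion": [[0,0,0.168,55,29,0,-1],[0,0,0.336,110,58,0,-1],[0,0,0.504,165,87,0,-1],[0,0,0.672,220,116,0,-1],[0,0,0.84,275,146,0,-1]]}}

```text
clock: 0.78
position: [385.4, 395.0, 245.2]
ee_rot: [0.854, -0.52, -0.0, 0.0]
contact_force: [0.7, 1.2, -0.3]
gripper_width: 0.1
grasp_force: 0.0
```

```bash
cat > go.py <<'E'
from h import *
import sys
# usage: box y, TCP z -> shift/turn in tool axes
u=np.array([.3518,.936]);O=np.array([565.0,54.0])
s=read_state();Rm=R.from_quat(s["ee_rot"]);p=s["position"]
yb,z=map(float,sys.argv[1:3]); t=np.r_[O+yb*u,z]
Rd=R.from_matrix(np.c_[np.r_[-u,0],np.cross([0,0,-1],np.r_[-u,0]),[0,0,-1]])
b=p[:2]-O
print("box x,y",(b@[u[1],-u[0]]).round(1),(b@u).round(1),"z",p[2].round(1),"turn",(Rm.inv()*Rd).as_rotvec().round(4),"shift",(Rm.inv().apply(t-p)).round(1),"t",s["clock"],"F",s["contact_force"].round(1),"w",s["gripper_width"],s["joints"].round(2))
E
python3 go.py 142 150
```

```text
box x,y -288.0 256.0 z 245.2 turn [ 1.000e-04 -1.000e-04  8.364e-01] shift [ 290.3 -108.4   95.2] t 0.775 F [ 0.7  1.2 -0.3] w 0.05532645948244861 [ 1.09  0.26 -0.17 -0.   -1.14 -0.61]
```

{"name": "carry_out", "arguments": {"motion": [[0,0,0.167,58,-22,0,-1],[0,0,0.334,116,-43,0,-1],[0,0,0.5,174,-65,0,-1],[0,0,0.668,232,-87,0,-1],[0,0,0.836,290,-108,0,-1]]}}

```text
clock: 1.4
position: [615.7, 188.2, 245.0]
ee_rot: [-0.569, 0.822, 0.0, -0.0]
contact_force: [-0.4, 1.4, -1.4]
gripper_width: 0.2
grasp_force: 0.0
```

```bash
python3 go.py 142 100
```

```text
box x,y 0.2 143.4 z 245.0 turn [ 0.0004 -0.0003  0.    ] shift [  1.4   0.2 145. ] t 1.4 F [-0.4  1.4 -1.4] w 0.19036606356908006 [ 0.55  0.42  0.06 -0.   -1.21 -0.91]
```

{"name": "carry_out", "arguments": {"motion": [[0,0,0,1,0,50,-1],[0,0,0,1,0,100,-1],[0,0,0,1,0,140,-1],[0,0,0,1,0,160,-1],[0,0,0,1,0,165,-1]]}}

```text
clock: 2.02
position: [613.1, 188.2, 78.2]
ee_rot: [-0.571, 0.821, 0.0, -0.002]
contact_force: [0.2, 0.2, 0.4]
gripper_width: -0.2
grasp_force: 0.0
```

```bash
python3 go.py 142 52; python3 - <<'E'
from h import *
a=get_image("wrist")["color"];b=get_image("side")["color"][170:300,200:340]
cv2.imwrite("pics/w1.png",np.hstack([cv2.resize(a,(400,300)),cv2.resize(b,(323,300),interpolation=cv2.INTER_CUBIC)]))
E
```

```text
box x,y -2.2 142.6 z 78.2 turn [ 0.0026 -0.0031  0.0053] shift [ 0.5 -2.2 26.2] t 2.025 F [0.2 0.2 0.4] w -0.22761378395518253 [ 0.55  0.57 -0.15 -0.   -0.86 -0.9 ]
```

View pics/w1.png

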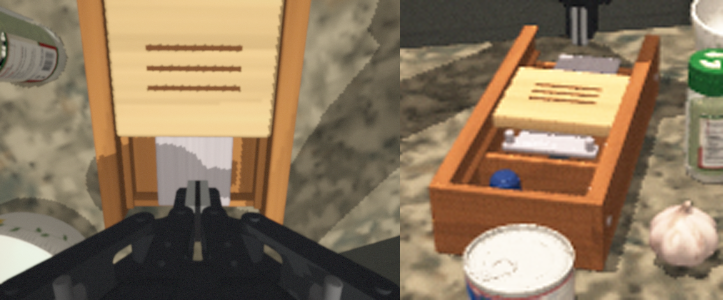

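The wrist view shows the shut fingers centred over the plate at about (197,190), clear behind the lid edge at row 135. The side view agrees. Now I'll press.

{"name": "carry_out", "arguments": {"motion": [[0,0,0,0,-1,12,-1],[0,0,0,0,-1,22,-1],[0,0,0,0,-1,28,-1],[0,0,0,0,-1,32,-1],[0,0,0,0,-1,32,-1]]}}

```text
clock: 2.75
position: [614.8, 188.3, 48.6]
ee_rot: [-0.572, 0.821, -0.0, -0.0]
contact_force: [-1.9, 0.4, 3.3]
gripper_width: -0.3
grasp_force: 1.9
```

```bash
python3 go.py 142 42
```

```text
box x,y -0.6 143.2 z 48.6 turn [ 0.0004 -0.0007  0.0056] shift [ 1.3 -0.6  6.6] t 2.75 F [-1.9  0.4  3.3] w -0.26548539094948337 [ 0.55  0.6  -0.17  0.   -0.8  -0.9 ]
```

{"name": "carry_out", "arguments": {"motion": [[0,0,0,0,0,3,-1],[0,0,0,0,0,5,-1],[0,0,0,0,0,7,-1],[0,0,0,0,0,7,-1],[0,0,0,0,0,7,-1]]}}

```text
clock: 3.38
position: [614.9, 188.3, 42.1]
ee_rot: [-0.572, 0.821, -0.0, -0.0]
contact_force: [-3.4, -0.8, 7.8]
gripper_width: 0.4
grasp_force: 3.5
```

```bash
python3 go.py 142 42
```

```text
box x,y -0.5 143.3 z 42.1 turn [-0.0001 -0.0002  0.0057] shift [ 1.3 -0.5  0.1] t 3.375 F [-3.4 -0.8  7.8] w 0.40553224944517574 [ 0.55  0.61 -0.17  0.   -0.79 -0.9 ]
```

{"name": "carry_out", "arguments": {"motion": [[0,0,0.005,0,0,1,-1],[0,0,0.005,5,0,1,-1],[0,0,0.005,11,0,1,-1],[0,0,0.005,17,0,1,-1],[0,0,0.005,20,0,1,-1]]}}

```text
clock: 4.0
position: [612.4, 172.7, 43.1]
ee_rot: [-0.57, 0.821, -0.001, 0.006]
contact_force: [1.0, 5.0, 6.4]
gripper_width: 0.0
grasp_force: 3.3
```

```bash
python3 go.py 100 41
```

```text
box x,y 2.6 127.8 z 43.1 turn [-0.0086  0.0096  0.0023] shift [27.8  2.6  1.8] t 4.0 F [1.  5.  6.4] w 0.004653710338387111 [ 0.53  0.6  -0.2   0.   -0.76 -0.89]
```

{"name": "carry_out", "arguments": {"motion": [[0,0,0,0,0,1,-1],[0,0,0,0,0,1,-1]]}}

```text
clock: 4.25
position: [612.3, 172.5, 42.0]
ee_rot: [-0.57, 0.821, -0.001, 0.006]
contact_force: [2.0, 4.9, 7.3]
gripper_width: 0.1
grasp_force: 3.6
```

```bash
python3 go.py 110 41
```

```text
box x,y 2.5 127.5 z 42.0 turn [-0.0082  0.0087  0.0023] shift [17.6  2.6  0.9] t 4.25 F [2.  4.9 7.3] w 0.14455931191005778 [ 0.53  0.6  -0.2   0.   -0.76 -0.89]
```

{"name": "carry_out", "arguments": {"motion": [[0,0,0,0,2,2,-1],[0,0,0,4,2,2,-1],[0,0,0,8,2,2,-1],[0,0,0,12,2,2,-1],[0,0,0,15,2,2,-1]]}}

```text
clock: 4.88
position: [606.6, 160.5, 40.8]
ee_rot: [-0.57, 0.821, -0.001, 0.008]
contact_force: [2.5, 6.9, 7.1]
gripper_width: -0.0
grasp_force: 4.8
```

```bash
python3 go.py 100 41
```

```text
box x,y 1.5 114.4 z 40.8 turn [-0.0112  0.0125  0.0029] shift [14.4  1.5 -0.4] t 4.875 F [2.5 6.9 7.1] w -0.01252351413873892 [ 0.52  0.59 -0.23  0.   -0.74 -0.87]
```

{"name": "carry_out", "arguments": {"motion": [[0,0,0,6,1,0,-1],[0,0,0,12,1,0,-1],[0,0,0,18,1,0,-1],[0,0,0,24,1,0,-1],[0,0,0,30,1,0,-1]]}}

```text
clock: 5.5
position: [595.8, 132.9, 40.9]
ee_rot: [-0.571, 0.821, -0.001, 0.009]
contact_force: [2.8, 7.0, 8.7]
gripper_width: -0.2
grasp_force: 4.8
```

```bash
python3 go.py 50 41; python3 - <<'E'
from h import *
a=get_image("wrist")["color"];b=get_image("side")["color"][170:300,200:340]
cv2.imwrite("pics/w2.png",np.hstack([cv2.resize(a,(400,300)),cv2.resize(b,(323,300),interpolation=cv2.INTER_CUBIC)]))
E
```

```text
box x,y 1.1 84.7 z 40.9 turn [-0.0125  0.0129  0.0034] shift [34.7  1.2 -0.5] t 5.5 F [2.8 7.  8.7] w -0.1523120106390208 [ 0.48  0.56 -0.27  0.   -0.71 -0.84]
```

View pics/w2.png

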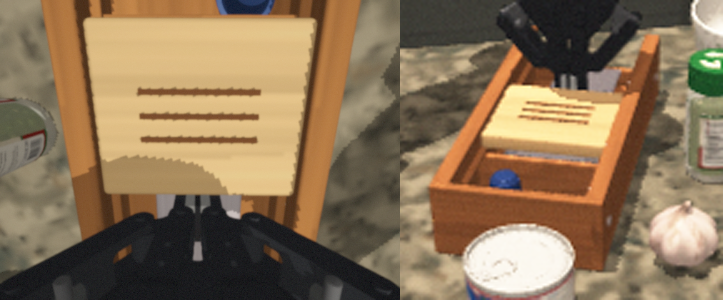

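The lid is pushed squarely by the fingers (its edge is at row 195 in the wrist view) and is sliding over the pins, with the plate held down. I'll carry on.

{"name": "carry_out", "arguments": {"motion": [[0,0,0,6,1,0,-1],[0,0,0,12,1,0,-1],[0,0,0,18,1,0,-1],[0,0,0,24,1,0,-1],[0,0,0,30,1,0,-1]]}}

```text
clock: 6.22
position: [584.8, 104.9, 41.0]
ee_rot: [-0.571, 0.821, -0.002, 0.009]
contact_force: [3.6, 6.5, 9.6]
gripper_width: 0.0
grasp_force: 4.8
```

{"name": "carry_out", "arguments": {"motion": [[0,0,0,6,0,0,-1],[0,0,0,12,0,0,-1],[0,0,0,18,0,0,-1],[0,0,0,24,0,0,-1],[0,0,0,30,0,0,-1]]}}

```text
clock: 6.85
position: [574.1, 76.5, 40.9]
ee_rot: [-0.571, 0.821, -0.002, 0.009]
contact_force: [3.3, 7.7, 10.4]
gripper_width: -0.0
grasp_force: 4.9
```

```bash
python3 go.py 5 41; python3 - <<'E'
from h import *
a=get_image("wrist")["color"];b=get_image("side")["color"][170:300,200:340]
cv2.imwrite("pics/w3.png",np.hstack([cv2.resize(a,(400,300)),cv2.resize(b,(323,300),interpolation=cv2.INTER_CUBIC)]))
E
```

```text
box x,y 0.6 24.3 z 40.9 turn [-0.0132  0.0118  0.0034] shift [19.3  0.6 -0.3] t 6.85 F [ 3.3  7.7 10.4] w -0.04208748381621016 [ 0.41  0.52 -0.36  0.   -0.67 -0.77]
```

View pics/w3.png

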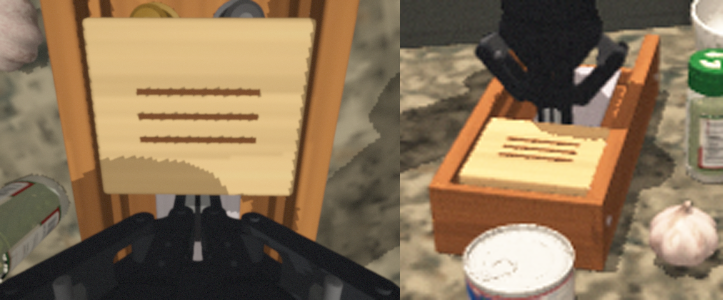

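The lid is about 20 mm short of home and square in the rails; the garlic, jar and tin haven't moved.

{"name": "carry_out", "arguments": {"motion": [[0,0,0,5,0,0,-1],[0,0,0,10,0,0,-1],[0,0,0,15,0,0,-1],[0,0,0,20,0,0,-1],[0,0,0,20,0,0,-1]]}}

```text
clock: 7.58
position: [566.6, 57.1, 40.5]
ee_rot: [-0.57, 0.821, -0.002, 0.008]
contact_force: [3.0, 5.0, 8.2]
gripper_width: -0.1
grasp_force: 4.0
```

```bash
python3 go.py 2 41
```

```text
box x,y 0.4 3.4 z 40.5 turn [-0.0124  0.0102  0.0029] shift [ 1.4  0.4 -0.5] t 7.575 F [3.  5.  8.2] w -0.1325393128636094 [ 0.39  0.51 -0.38  0.   -0.66 -0.74]
```

{"name": "carry_out", "arguments": {"motion": [[0,0,0,1,0,0,-1],[0,0,0,3,0,0,-1],[0,0,0,3,0,0,-1]]}}

```text
clock: 7.95
position: [565.9, 55.0, 40.6]
ee_rot: [-0.571, 0.821, -0.002, 0.008]
contact_force: [2.4, 8.5, 8.7]
gripper_width: 0.1
grasp_force: 6.1
```

```bash
python3 go.py 2 41
```

```text
box x,y 0.5 1.3 z 40.6 turn [-0.0129  0.0114  0.0031] shift [-0.7  0.5 -0.4] t 7.95 F [2.4 8.5 8.7] w 0.06232215413583927 [ 0.38  0.51 -0.38  0.   -0.66 -0.74]
```

{"name": "carry_out", "arguments": {"motion": [[0,0,0,-6,0,0,-1],[0,0,0,-14,0,-1,-1],[0,0,0,-14,0,-8,-1],[0,0,0,-14,0,-16,-1],[0,0,0,-14,0,-30,-1]]}}

```text
clock: 8.57
position: [563.8, 64.3, 67.1]
ee_rot: [-0.569, 0.822, 0.0, -0.001]
contact_force: [0.3, 0.6, -0.1]
gripper_width: -0.0
grasp_force: 0.0
```

{"name": "carry_out", "arguments": {"motion": [[0,0,0,-5,0,-40,-1],[0,0,0,-10,0,-90,-1],[0,0,0,-10,0,-140,-1],[0,0,0,-10,0,-150,-1],[0,0,0,-10,0,-150,-1]]}}

```text
clock: 9.2
position: [567.7, 74.0, 217.8]
ee_rot: [-0.569, 0.822, 0.0, 0.001]
contact_force: [-0.7, 0.2, -0.5]
gripper_width: -0.2
grasp_force: 0.0
```

```bash
python3 go.py 2 41; python3 - <<'E'
from h import *
d=get_image("top");t=d["color"];b=get_image("wrist")["color"]
hsv=cv2.cvtColor(t,cv2.COLOR_BGR2HSV);m=cv2.inRange(hsv,(13,60,150),(28,150,255));m[:140]=0;m[275:]=0;m[:,:165]=0;m[:,350:]=0
w=cast(d,big(cv2.morphologyEx(m,cv2.MORPH_OPEN,np.ones((3,3),np.uint8))),54)[:,:2]-[565,54]
y=w@[.3518,.936];print("lid y range",y.min().round(1),y.max().round(1))
cv2.imwrite("pics/w4.png",np.hstack([cv2.resize(t[100:290,150:400],(395,300),interpolation=cv2.INTER_CUBIC),cv2.resize(b,(400,300))]))
E
```

```text
box x,y -4.6 19.7 z 217.8 turn [-0.0005  0.0015  0.0004] shift [ 17.9  -4.5 176.8] t 9.2 F [-0.7  0.2 -0.5] w -0.24302638811861885 [ 0.41  0.32 -0.17 -0.   -1.09 -0.77]
lid y range -99.9 -7.7
```

View pics/w4.png

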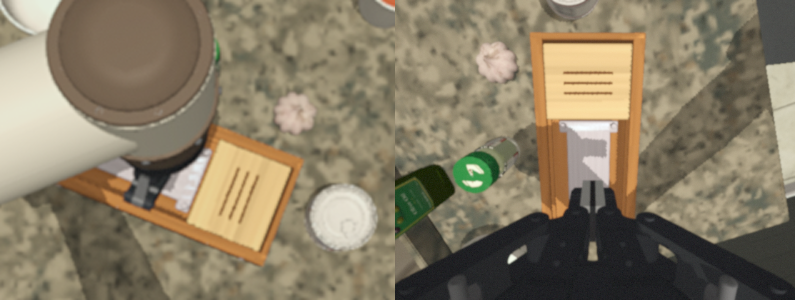

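The lid is home: its edge is at y ≈ -8 to -9, a value of about 125 mm. The pins stand behind it (wrist view, 563 and 613 at row 127), the arm touches nothing and the bystanders haven't moved. I'll hand it in.

```bash
python3 -c "
from bench import *
print(job_done())"
```

```text
the job is handed in; nothing more can be done
None
```

The capsule box is closed: I measured the lid home at about 125 mm, the catch plate looked sprung up with its pins behind the lid, and the tin, jar and garlic looked unmoved. I handed the job in at about 9 s; no verdict was returned.

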